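# Put the bike lights on charge in the drawer

### The job

Put the bike lights away to charge: pull the charging drawer open as far as it goes, push every bike light on the shelf all the way down onto its own post in the drawer (wide lights on the thick posts, slim lights on the thin posts), then push the drawer fully shut. There may be three or four lights. Leave everything else on the shelf where it is.

Things in the scene. Friction and masses are not known exactly. Their poses are not given: they have to be found in the camera images.
- cabinet: fixed light-wood charging cabinet on the shelf, 200 deep (x) by 290 wide (y) by 130 mm high, one drawer in its front. Origin: centre of its underside; its front faces its own -x and the drawer slides out along -x
- drawer (a joint): how far the drawer is pulled out, m: 0 shut, 0.155 fully open (stays where left); starts nearly shut. Front panel 282 wide, 16 mm thick, top 124 mm above the shelf, outer face 116 mm before the cabinet's origin when shut; drawer floor 18 mm and side walls 40 mm above the shelf; post row 75 mm behind the panel's inner face
- drawer_handle (a point): middle of the drawer's handle bar: dark steel bar 10 mm thick, 100 mm long across the front, 45 mm in front of the panel and 95 mm above the shelf; it can be pinched from above; moves with the drawer
- light_wide_a: wide bike light: upright black tube, 40 mm across, 68 mm tall, with a flat clear lens on its closed top and a thin aluminium band below it, standing on a black foot collar 56 mm across and 14 mm high; its underside is an open round socket 30 mm wide and 54 mm deep. Origin: centre of the underside, z up through the lens. It starts standing on the shelf, or is absent (None)
- post_wide_a (a point): a thick charging post in the drawer: upright grey rod 27 mm across, 40 mm high, tip chamfered over the last 8 mm, brass dot on top. Point: on its axis at the drawer floor, where the underside of a fully seated light lies. Four posts in a row across the drawer, 62 mm apart: wide a, slim a, wide b, slim b from the cabinet's +y end; moves with the drawer
- light_wide_b: wide bike light: upright black tube, 40 mm across, 68 mm tall, with a flat clear lens on its closed top and a thin aluminium band below it, standing on a black foot collar 56 mm across and 14 mm high; its underside is an open round socket 30 mm wide and 54 mm deep. Origin: centre of the underside, z up through the lens. It starts standing on the shelf, or is absent (None)
- post_wide_b (a point): a thick charging post in the drawer: upright grey rod 27 mm across, 40 mm high, tip chamfered over the last 8 mm, brass dot on top. Point: on its axis at the drawer floor, where the underside of a fully seated light lies. Four posts in a row across the drawer, 62 mm apart: wide a, slim a, wide b, slim b from the cabinet's +y end; moves with the drawer
- light_slim_a: slim bike light: upright black tube, 30 mm across, 68 mm tall, with a flat clear lens on its closed top and a thin aluminium band below it, standing on a black foot collar 46 mm across and 14 mm high; its underside is an open round socket 20 mm wide and 54 mm deep. Origin: centre of the underside, z up through the lens. It starts standing on the shelf, or is absent (None)
- post_slim_a (a point): a thin charging post in the drawer: upright grey rod 17 mm across, 40 mm high, tip chamfered over the last 8 mm, brass dot on top. Point: on its axis at the drawer floor, where the underside of a fully seated light lies. Four posts in a row across the drawer, 62 mm apart: wide a, slim a, wide b, slim b from the cabinet's +y end; moves with the drawer
- light_slim_b: slim bike light: upright black tube, 30 mm across, 68 mm tall, with a flat clear lens on its closed top and a thin aluminium band below it, standing on a black foot collar 46 mm across and 14 mm high; its underside is an open round socket 20 mm wide and 54 mm deep. Origin: centre of the underside, z up through the lens. It starts standing on the shelf, or is absent (None)
- post_slim_b (a point): a thin charging post in the drawer: upright grey rod 17 mm across, 40 mm high, tip chamfered over the last 8 mm, brass dot on top. Point: on its axis at the drawer floor, where the underside of a fully seated light lies. Four posts in a row across the drawer, 62 mm apart: wide a, slim a, wide b, slim b from the cabinet's +y end; moves with the drawer
- power_bank: bystander: blue plastic power bank lying flat, 130 x 66 x 22 mm, origin at the centre of its underside, long side along its x
- key_dish: bystander: white ceramic key dish, 110 mm across, 28 mm high, origin at the centre of its underside
- lock_key: bystander: chrome bike lock key lying flat, about 66 x 22 x 4 mm, origin near the middle of its underside, long along its x
- battery_jar: bystander: closed glass jar of coin batteries with steel lid, 66 mm across, 80 mm high, origin at the centre of its underside
- phone_stand: bystander: aluminium phone stand, foot 90 x 75 mm, about 135 mm high, origin at the centre of its underside
- multi_tool: bystander: folded bicycle multi-tool, 75 x 24 x 18 mm, origin at the centre of its underside, long along its x
Mind the look-alikes: they are no part of the job. What is shaped like the light_wide_b but red is not meant.

How it is judged:
By the outcome, as a careful person would: the job done as asked, in the order asked, and still so for the second after the job is handed in, with the robot touching nothing.
Of light_wide_a, light_wide_b, light_slim_a, light_slim_b only 3 to 4 are there at a start; the rules pass over those that are not, and their reading is None.
At some moment in a run one of light_wide_a, light_wide_b, light_slim_a, light_slim_b may be knocked a few centimetres aside while the robot is not near it.
It also fails if it takes over 208 s, if anything falls off the work surface, if the arm or the gripper's body presses on something with over 40 N, if the wrist force passes 120 N, or if a joint passes its speed limit or range.

### The arm

A 6-joint arm with a two-finger parallel gripper is mounted at the origin on the work surface. World frame = base frame: x ahead of the robot, y to its left, z up, the work surface at z = 0. Lengths are in mm, angles in rad, forces in N, time in s.
With the tool pointing down it reaches from about 275 to 750 mm from the base axis. Payload 10.2 kg.
Tool frame: the origin (TCP) lies between the finger pads; the fingertips stand 8 mm ahead of it and the grasp point (between the pads) lies 11 mm behind it; z points along the fingers, y is the line along which they close (so a half turn about z gives the same grasp; the last joint's range is limited). The gripper opens to 85 mm and grips with 20 to 120 N. Pads are 22 mm wide; open, the fingers measure 114 mm over their backs; the gripper's body (76 mm by 85 mm) begins 54 mm behind the grasp point. The pads swing forward as they close: fully open they stand 13 mm farther back than shut.
Start: joints at [0.914, 0.313, 1.498, -0, 1.331, -0.223], TCP at [220.682, 476.372, 239.294] pointing down, gripper open.
Joint ranges: [-2.94, 2.94], [-0.97, 2.17], [0.19, 2.56], [-1.23, 4.37], [0.02, 3.11], [-2.88, 2.88]. Speed limits (rad/s): [2.39, 2.39, 3.01, 3.14, 3.14, 3.14].

### API

Orientations are given as a unit quaternion [w, x, y, z].
In Python, from rig import * gives the robot as it stands.
- The arm moves only by the shell command python3 -m handwheel 'ROWS' [FORCE]. ROWS is JSON, a list that holds one entry, the list of rows, each a list of 7 numbers: the shift along the world's x, y, z in mm, then the turn, a rotation vector about the world's x, y, z in degrees, then the opening, from -1 (shut) to 1 (fully open). A call has 1 to 8 rows; each row shifts and turns the commanded pose from where the row before left it; what a row does not reach is not made up. A row lasts 1/8 s, in which the tool goes at most 62.5 mm and 10.7 degrees, less where a joint would pass 70% of its speed; a pose out of reach is approached as far as the arm can. A call is refused whole if a number of a shift passes 62.5 or a number of a turn 10.7, either way. A call with a gripper value outside its range is refused whole. The fingers move at their own pace and stop on an object; FORCE is the grip in N (left out, the last holds). Time passes only in rows, so rows that do not move let the fingers close. It gives the time, the measured TCP pose, the force, the opening and the grip force at its end, in the units of the state.
- sense(): the state, without advancing time (a new reading comes with each control period).
- capture(name): name is "scene" or "side" or "wrist"; returns a dict with "image" (420x560x3 uint8, red, green, blue), "fx", "fy", "cx", "cy" (pixels), "rvec" (rotation vector, rad) and "tvec" (3), from world to camera coordinates, as OpenCV has them; the wrist camera has in their place "hand_eye" (4x4, takes a point from camera to tool coordinates, whose origin is the TCP and whose axes are the flange's). Camera axes: x right, y down, z forward; pixel columns grow to the right and rows downward; lengths in mm; the calibration is good to about 2 mm. A picture is of the moment at which its call begins: read the wrist's pose just before it. There is no depth.
- finish_job(): hands the job in; it is judged then, once.
The state is a dict: "time_s": time; "joints": joint angles; "dq": joint speeds; "tau": joint torques, N m; "eef_pos": TCP position; "ee_rot": TCP orientation; "force": force on the tool from outside, world axes, zero at the start; "wrist_torque": the same for the moment, N m; "grip_width": opening from 0.0 (shut) to 1.0 (fully open); "grip_force": force on a finger pad.
Only numpy, scipy, OpenCV 4.12 (cv2) and the standard library are available. Lean on these libraries where they do the work, as an engineer would, in place of code of your own. Each camera call takes 0.05 s, during which the arm holds its last target. There are 200 camera calls.

## Working session

There is one attempt and no reset: what is moved stays moved. The work goes in short steps, Python scripts to look and compute and a shell command to move; the robot and the scene stay as the last step left them, time stands still between calls to the robot, and variables do not carry over. Pictures are saved under pics/ and viewed, at most 14 in all, crops included, and the job is handed in when it is done.

```bash
ls; mkdir -p pics; cat > h.py <<'E'
from rig import *
import numpy as np, cv2
from scipy.spatial.transform import Rotation as R
def cam(c,st=None):
    K=np.array([[c["fx"],0,c["cx"]],[0,c["fy"],c["cy"]],[0,0,1.]])
    if "rvec" in c:
        Rm=cv2.Rodrigues(np.array(c["rvec"],float))[0]; t=np.array(c["tvec"],float).ravel()
    else:
        q=np.array(st["ee_rot"]); T=np.eye(4); T[:3,:3]=R.from_quat([q[1],q[2],q[3],q[0]]).as_matrix(); T[:3,3]=st["eef_pos"]
        M=np.linalg.inv(T@np.array(c["hand_eye"])); Rm=M[:3,:3]; t=M[:3,3]
    return K,Rm,t
def snap(name,fn):
    st=sense(); c=capture(name); im=np.array(c["image"])[:,:,::-1]
    cv2.imwrite("pics/"+fn+".png",im)
    K,Rm,t=cam(c,st); np.savez("pics/"+fn+".npz",K=K,R=Rm,t=t)
    return im
def ray(fn,u,v,z):
    d=np.load("pics/"+fn+".npz"); o=-d["R"].T@d["t"]; w=d["R"].T@np.linalg.inv(d["K"])@[u,v,1]
    return (o+w*(z-o[2])/w[2]).round(1)
def proj(fn,p):
    d=np.load("pics/"+fn+".npz"); q=d["K"]@(d["R"]@np.array(p,float)+d["t"]); return (q[:2]/q[2]).round(1)
E
python3 - <<'E'
from h import *
for n in("scene","side","wrist"):
    im=snap(n,n+"0")
    cv2.imwrite(f"pics/{n}0b.png",cv2.resize(im,(800,600),interpolation=cv2.INTER_CUBIC))
    d=np.load(f"pics/{n}0.npz"); print(n,-d["R"].T@d["t"],d["R"][2],d["K"][0,0])
s=sense(); print(s)
E
```

```text
pics
scene [ 924.94047891  526.17984459 1092.07836893] [-0.33181046 -0.46376779 -0.82147505] 394.6395415844333
side [1036.85032252 -583.15008422  897.57048444] [-0.4495326   0.52394653 -0.72346422] 404.15757028577667
wrist [154.97868965 506.37815434 374.19940903] [ 0.2585013  -0.12159539 -0.95832752] 369.4694043460125
{'time_s': 0.15, 'joints': array([ 9.13599402e-01,  3.13324750e-01,  1.49824935e+00, -2.65955426e-06,
        1.33103667e+00, -2.23378552e-01]), 'dq': array([-0.00033769, -0.00210426, -0.00286961, -0.00069605, -0.00085852,
       -0.00025431]), 'tau': array([ 4.59819148e-04, -4.12373400e+01, -2.59796530e+01, -2.22292083e-04,
        3.28819202e-03, -1.59759276e-05]), 'eef_pos': array([220.55956542, 476.21224042, 238.86984174]), 'ee_rot': array([-2.15793177e-04,  2.15211931e-01,  9.76567236e-01, -4.61061614e-04]), 'force': array([-0.11261223, -0.20403493,  0.18604971]), 'wrist_torque': array([-0.03249526, -0.02531757, -0.0294311 ]), 'grip_force': 0.0, 'grip_width': 1.0012964012971244}
```

View pics/scene0b.png

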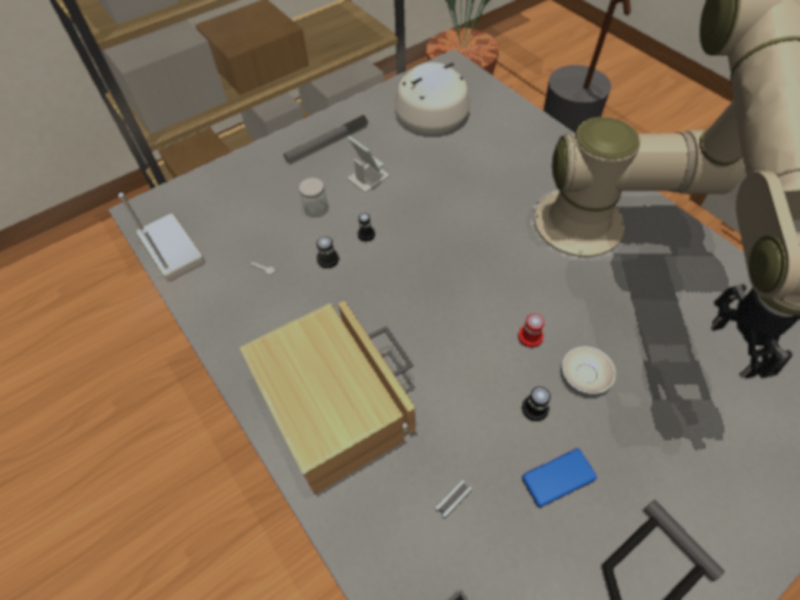

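View pics/side0b.png

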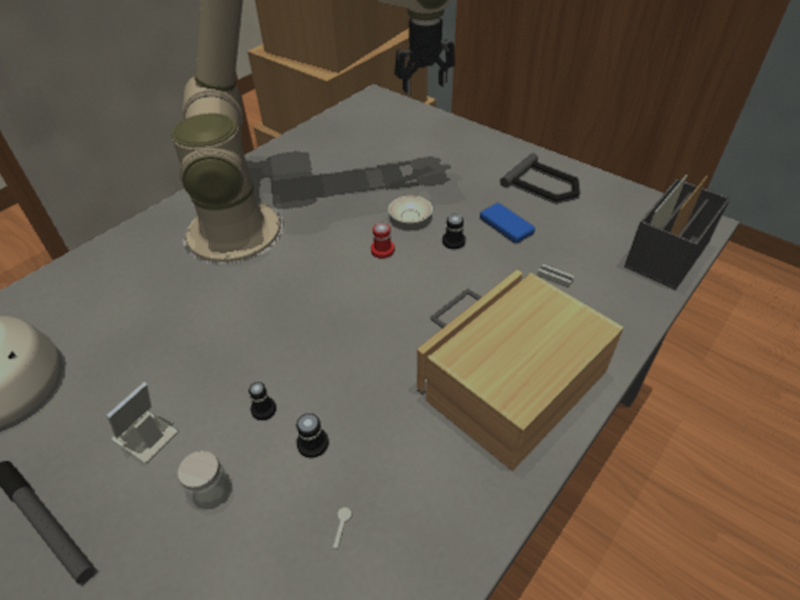

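The scene shows three black lights, at (538,400), (326,250) and (365,226) in the enlarged scene view. A red decoy stands at (533,328), and the cabinet's handle is at (395,355). I'll zoom in for accurate pixels.

```bash
python3 - <<'E'
from h import *
def crop(fn,x,y,w,h,s):
    im=cv2.imread(f"pics/{fn}.png")[y:y+h,x:x+w]; return cv2.resize(im,None,fx=s,fy=s,interpolation=cv2.INTER_CUBIC)
# scene light crops, 5x40px
a=[crop("scene0",356,260,40,40,6),crop("scene0",208,155,66,40,6)]
b=[crop("side0",298,140,40,40,6),crop("side0",168,255,66,66,6)[:]]
c=np.zeros((600,800,3),np.uint8)
c[:240,:240]=a[0]; c[:240,240:636]=a[1]; 
c[240:480,:240]=b[0]; c[204+0:600,400:796]=b[1] if False else c[204:600,400:796]
c[240:600,240:636]=b[1][:360]
cv2.imwrite("pics/z1.png",c)
e=np.zeros((600,800,3),np.uint8)
e[:,:400]=crop("scene0",165,205,130,150,4)[:600,:400] if False else cv2.resize(cv2.imread("pics/scene0.png")[205:355,165:295],(400,462)).repeat(1,0)[:0].reshape(0,400,3) if False else 0
k=crop("scene0",165,205,133,100,6); cv2.imwrite("pics/z2.png",k)
E
```

```text
(no output)
```

View pics/z1.png

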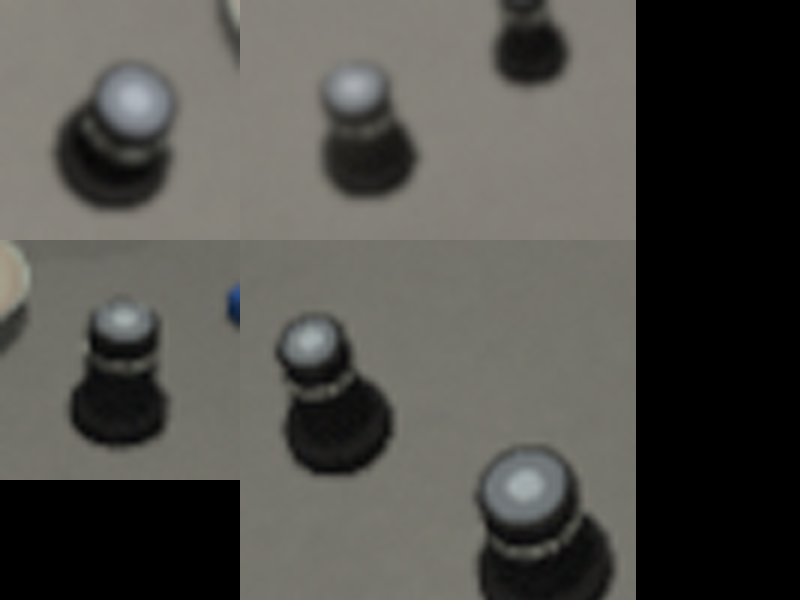

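View pics/z2.png

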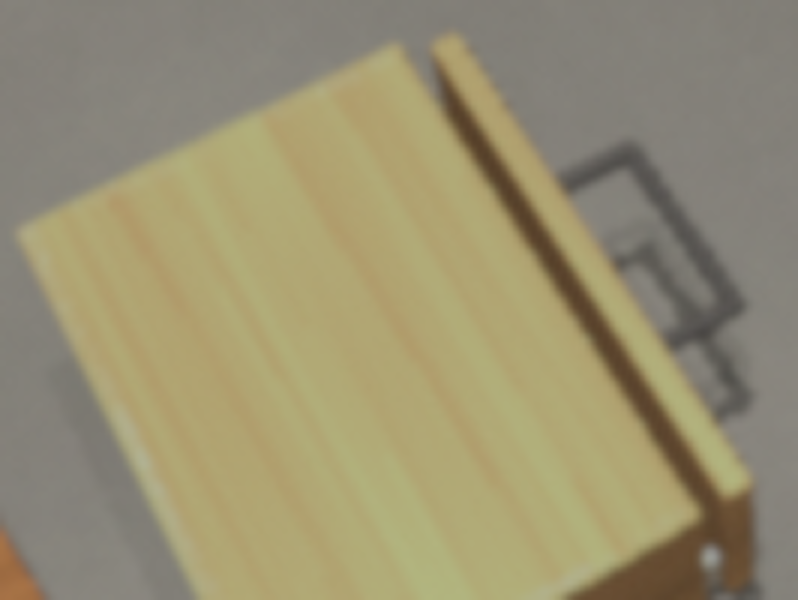

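```bash
python3 - <<'E'
from h import *
def tri(u,v):
    A=[];b=[]
    for fn,p in(("scene0",u),("side0",v)):
        d=np.load(f"pics/{fn}.npz");o=-d["R"].T@d["t"];w=d["R"].T@np.linalg.inv(d["K"])@[*p,1];w/=np.linalg.norm(w)
        P=np.eye(3)-np.outer(w,w);A.append(P);b.append(P@o)
    return np.linalg.solve(sum(A),sum(b)).round(1)
for u,v,wpx in(((378.5,276.7),(318.7,153.7),0),((227.3,169.7),(216,296.2),0),((255.3,152.6),(180,272),0)):
    print(ray("scene0",*u,68),ray("side0",*v,68),tri(u,v))
# lens widths
p=ray("scene0",378.5-40/6,276.7,68);q=ray("scene0",378.5+40/6,276.7,68);print("L1 w",np.linalg.norm(p-q))
p=ray("scene0",227.3-34/6,169.7,68);q=ray("scene0",227.3+34/6,169.7,68);print("L2 w",np.linalg.norm(p-q))
p=ray("side0",180-36/6,272,68);q=ray("side0",180+36/6,272,68);print("L3 w",np.linalg.norm(p-q))
c=[ray("scene0",u,v,130) for u,v in((168,243.7),(232,212.5),(282.2,290.8))];print(c)
pn=[ray("scene0",u,v,124) for u,v in((241.7,211.3),(290,285.8))];print(pn,np.linalg.norm(pn[0]-pn[1]))
hb=[ray("scene0",u,v,100) for u,v in((270.8,229.2),(288.7,256.2))];print(hb,np.linalg.norm(hb[0]-hb[1]), sum(hb)/2)
for a,b in((c[2],c[1]),pn[::-1],hb[::-1]):
    d=b-a;print("yaw of -y->+y dir:",np.degrees(np.arctan2(d[1],d[0])))
E
```

```text
[448.7 300.8  68. ] [451.6 300.1  68. ] [449.8 301.   67.5]
[ 575.6 -289.9   68. ] [ 578.7 -290.6   68. ] [ 576.6 -290.2   66.8]
[ 456.5 -295.7   68. ] [ 458.2 -298.5   68. ] [ 455.8 -297.6   65.3]
L1 w 37.16194289861607
L2 w 38.48532187730794
L3 w 30.142329040736033
[array([ 872.6, -113.8,  130. ]), array([673.5, -92.9, 130. ]), array([702.2, 192.2, 130. ])]
[array([646.8, -82.8, 124. ]), array([676.2, 191.4, 124. ])] 275.77164466275354
[array([607. ,   7.7, 100. ]), array([619. , 110.4, 100. ])] 103.39869438247274 [613.    59.05 100.  ]
yaw of -y->+y dir: -95.7483963688356
yaw of -y->+y dir: -96.11993034364764
yaw of -y->+y dir: -96.66451556102625
```

```bash
python3 -m handwheel '[[[56,-60,0,0,0,-10.2,-0.3],[56,-60,0,0,0,-10.2,-0.3],[56,-60,0,0,0,-10.2,-0.3],[56,-60,0,0,0,-10.2,-0.3],[56,-60,0,0,0,-10.2,-0.3],[56,-60,0,0,0,-10.2,-0.3],[57,-59,0,0,0,-10.2,-0.3],[0,0,0,0,0,0,-0.3]]]' 60; python3 - <<'E'
from h import *
s=sense(); print(s["eef_pos"],s["ee_rot"],s["joints"])
im=snap("wrist","w1"); cv2.imwrite("pics/w1b.png",cv2.resize(im,(800,600),interpolation=cv2.INTER_CUBIC))
for p in((614,57,95),(608,7.7,100),(620,107,100)):print(proj("w1",p)/.7)
E
```

```text
time_s: 1.15
eef_pos: [521.9, 154.2, 238.4]
ee_rot: [-0.0, 0.747, 0.665, -0.0]
force: [-0.5, 0.5, 0.7]
grip_width: 0.347
grip_force: 0.0
[521.85588047 154.24102617 238.40294629] [-1.08263684e-04  7.46759425e-01  6.65094053e-01 -4.99379853e-04] [ 7.22037686e-02  3.56422940e-01  1.43993044e+00 -4.48335557e-04
  1.34616308e+00  1.87860412e-01]
[569.28571429 422.        ]
[563.85714286 498.85714286]
[580.85714286 345.57142857]
```

View pics/w1b.png

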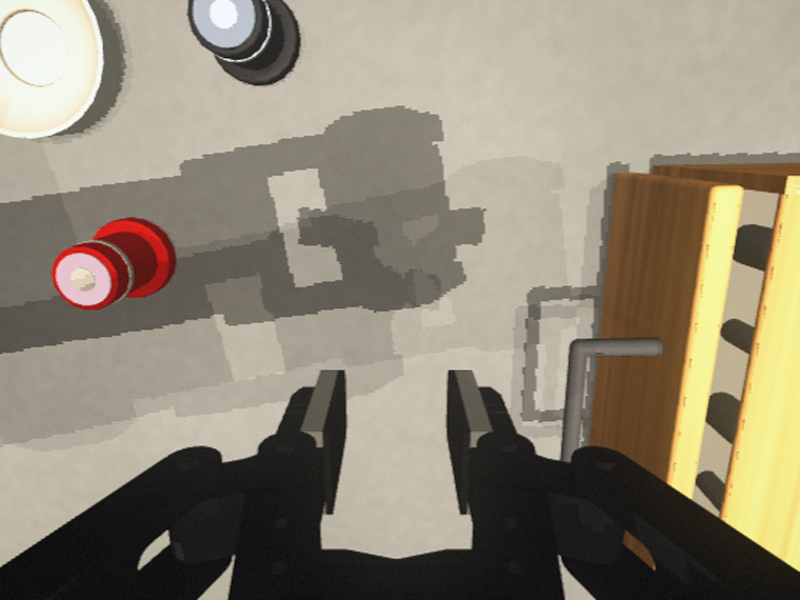

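The red decoy is at (95,275), a black light at (240,35), and the handle's +y end at (578,345), within a few pixels of where I predicted it.

```bash
python3 -m handwheel '[[[31,-32,0,0,0,0,-0.3],[31,-32,0,0,0,0.3,-0.3],[30,-33,0,0,0,0.3,-0.3],[0,0,0,0,0,0,-0.3],[0,0,0,0,0,0,-0.3]]]' 60; python3 - <<'E'
from h import *
im=snap("wrist","w2"); cv2.imwrite("pics/w2b.png",cv2.resize(im,(800,600),interpolation=cv2.INTER_CUBIC))
s=sense();print(s["eef_pos"],s["ee_rot"])
E
```

```text
time_s: 1.82
eef_pos: [611.3, 61.6, 239.2]
ee_rot: [-0.0, 0.741, 0.672, -0.0]
force: [-0.0, 0.4, 0.5]
grip_width: 0.35
grip_force: 0.0
[611.21569125  61.77411596 239.47666315] [-2.20113453e-04  7.40441950e-01  6.72120279e-01  1.52733388e-06]
```

View pics/w2b.png

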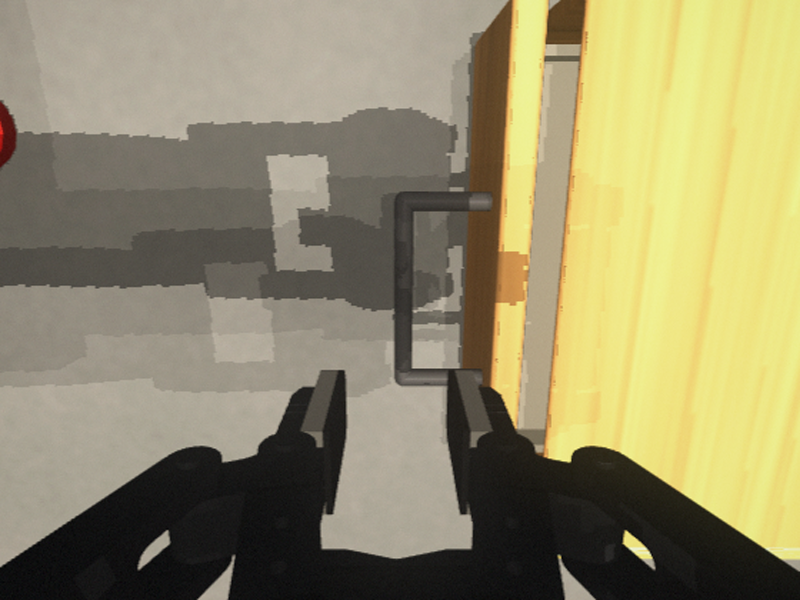

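The bar runs from (404,200) to (404,378), and the drawer panel's top edges are at x≈512 and 545.

```bash
python3 - <<'E'
from h import *
a=ray("w2",404*.7,200*.7,95);b=ray("w2",404*.7,376*.7,95);print(a,b,(a+b)/2,np.degrees(np.arctan2(*(a-b)[:2])))
print([ray("w2",u*.7,v*.7,124) for u,v in((513,5),(546,5),(492,372),(519,372))])
print([ray("w2",u*.7,v*.7,130) for u,v in((583,5),(546,440))])
E
```

```text
[620.1 104.8  95. ] [610.7   5.   95. ] [615.4  54.9  95. ] 5.380722332031884
[array([673.6, 184.6, 124. ]), array([687.6, 183.3, 124. ]), array([656.9,  16.1, 124. ]), array([670.7,  14.7, 124. ])]
[array([701.2, 180.6, 130. ]), array([682.3, -22.7, 130. ])]
```

```bash
python3 -m handwheel '[[[2,-3,-30,0,0,0.2,-0.3],[2,-3,-40,0,0,0.2,-0.3],[0,0,-40,0,0,0,-0.3],[0,0,-30,0,0,0,-0.3],[0,0,-15,0,0,0,-0.3],[0,0,0,0,0,0,-0.3],[0,0,0,0,0,0,-1],[0,0,0,0,0,0,-1]]]' 60; python3 -m handwheel '[[[0,0,0,0,0,0,-1],[0,0,0,0,0,0,-1],[0,0,0,0,0,0,-1]]]'
```

```text
time_s: 2.88
eef_pos: [616.2, 54.8, 85.2]
ee_rot: [0.0, 0.739, 0.674, 0.001]
force: [-1.4, 3.2, 5.3]
grip_width: 0.092
grip_force: 58.6
time_s: 3.25
eef_pos: [616.2, 54.8, 85.2]
ee_rot: [0.0, 0.739, 0.674, 0.001]
force: [-1.5, 3.7, 6.9]
grip_width: 0.094
grip_force: 58.7
```

```bash
python3 -m handwheel '[[[-10,1,0,0,0,0,-1],[-20,2,0,0,0,0,-1],[-20,2,0,0,0,0,-1],[-20,2,0,0,0,0,-1],[-20,2,0,0,0,0,-1],[-20,2,0,0,0,0,-1],[-15,1.5,0,0,0,0,-1],[-5,0.5,0,0,0,0,-1]]]';python3 -m handwheel '[[[-4,0.4,0,0,0,0,-1],[-4,0.4,0,0,0,0,-1],[-4,0.4,0,0,0,0,-1],[-4,0.4,0,0,0,0,-1],[0,0,0,0,0,0,-1]]]'
```

```text
time_s: 4.25
eef_pos: [485.9, 67.7, 85.1]
ee_rot: [0.001, 0.739, 0.674, 0.001]
force: [2.8, 4.8, 4.1]
grip_width: 0.091
grip_force: 59.5
time_s: 4.88
eef_pos: [473.5, 68.9, 85.2]
ee_rot: [0.004, 0.739, 0.674, 0.004]
force: [18.7, 5.4, -6.6]
grip_width: 0.093
grip_force: 59.0
```

```bash
python3 -m handwheel '[[[-3,0.3,0,0,0,0,-1],[0,0,0,0,0,0,-1],[0,0,0,0,0,0,-1]]]'
```

```text
time_s: 5.25
eef_pos: [473.4, 68.9, 85.3]
ee_rot: [0.006, 0.739, 0.673, 0.007]
force: [36.5, 6.2, -20.8]
grip_width: 0.089
grip_force: 58.4
```

```bash
python3 -m handwheel '[[[6,-0.6,0,0,0,0,-1],[0,0,0,0,0,0,-0.3],[0,0,0,0,0,0,-0.3],[0,0,0,0,0,0,-0.3],[0,0,40,0,0,0,-0.3],[0,0,60,0,0,0,-0.3],[0,0,60,0,0,0,-0.3],[0,0,20,0,0,0,-0.3]]]';python3 -m handwheel '[[[25,0,20,0,0,0,-0.3],[25,0,20,0,0,0,-0.3],[0,0,0,0,0,0,-0.3],[0,0,0,0,0,0,-0.3]]]'; python3 - <<'E'
from h import *
im=snap("wrist","w3"); cv2.imwrite("pics/w3b.png",cv2.resize(im,(800,600),interpolation=cv2.INTER_CUBIC))
im=snap("scene","s3"); snap("side","d3")
s=sense();print(s["eef_pos"],s["ee_rot"])
E
```

```text
time_s: 6.25
eef_pos: [473.5, 68.5, 267.7]
ee_rot: [0.002, 0.739, 0.674, 0.002]
force: [1.4, -0.2, 0.3]
grip_width: 0.35
grip_force: 0.0
time_s: 6.75
eef_pos: [522.2, 68.6, 303.4]
ee_rot: [-0.001, 0.739, 0.674, -0.001]
force: [-1.3, 0.5, -0.5]
grip_width: 0.351
grip_force: 0.0
[522.24495248  68.630749   303.79021458] [-4.17708631e-04  7.38769289e-01  6.73958149e-01 -4.19944553e-04]
```

View pics/w3b.png

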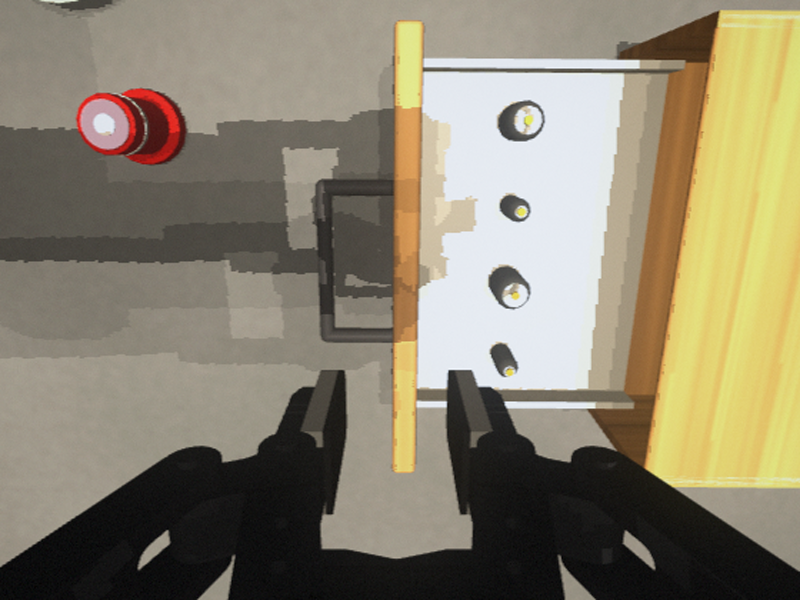

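The drawer is open. The brass dots sit at (528,120), (521,211), (515,295) and (509,371).

```bash
python3 - <<'E'
from h import *
im=cv2.imread("pics/w3.png").astype(int)
m=((im[:,:,2]-im[:,:,0]>70)&(im[:,:,1]>120)).astype(np.uint8); m[:,:340]=0;m[:,400:]=0
n,l,s,c=cv2.connectedComponentsWithStats(m)
P=[]
for i in range(1,n):
    if s[i,4]>=4: p=ray("w3",*c[i],58);print(c[i]/.7,s[i,4],p);P.append(p)
P=np.array(P)
if len(P)==4:
    P=P[np.argsort(-P[:,1])];print(np.diff(P,axis=0),np.linalg.norm(np.diff(P,axis=0),axis=1)); d=P[0]-P[3]; print(np.degrees(np.arctan2(d[0],d[1])),P.mean(0))
E
```

```text
[527.9047619  119.57142857] 30 [620.1 147.7  58. ]
[520.71428571 211.42857143] 26 [613.6  85.7  58. ]
[514.8447205 295.0310559] 23 [607.6  23.7  58. ]
[509.04761905 371.63265306] 21 [601.3 -38.4  58. ]
[[ -6.5 -62.    0. ]
 [ -6.  -62.    0. ]
 [ -6.3 -62.1   0. ]] [62.33979467 62.28964601 62.41874718]
5.768504587655791 [610.65   54.675  58.   ]
```

```bash
python3 - <<'E'
from h import *
a=ray("w3",324*.7,186*.7,95);b=ray("w3",327*.7,335*.7,95);print(a,b,(a+b)/2)
# black light positions again from s3 via lens brightness near earlier px
for fn,pts in(("s3",((378.5,276.7),(227.3,169.7),(255.3,152.6))),):
    i0=cv2.imread("pics/scene0.png").astype(int);i1=cv2.imread("pics/s3.png").astype(int)
    for u,v in pts:
        u,v=int(u),int(v);print(abs(i0-i1)[v-12:v+20,u-12:u+12].mean())
d=ray("scene0",411.6,259,28);print("dish",d,"red",ray("scene0",533/1.4286,322/1.4286,68))
E
```

```text
[480.8 118.8  95. ] [469.6  18.3  95. ] [475.2   68.55  95.  ]
3.662326388888889
3.802517361111111
3.8116319444444446
dish [311.5 310.8  28. ] red [342.1 169.8  68. ]
```

The camera reads about 1.8 mm high in x against the grip, so I'll correct for that. Next I'll look at light 1 from the same relative viewpoint.

```bash
python3 -m handwheel '[[[-33,43,2,0,0,0,0.9],[-33,43,2,0,0,0,0.9],[-33,43,2,0,0,0,0.9],[-33,43,2,0,0,0,0.9],[-31,44,2,0,0,0,0.9],[0,0,0,0,0,0,0.9],[0,0,0,0,0,0,0.9],[0,0,0,0,0,0,0.9]]]'; python3 - <<'E'
from h import *
im=snap("wrist","w4"); s=sense();print(s["eef_pos"],s["ee_rot"])
u,v=proj("w4",(450.5,301,68));print(u,v)
x,y=int(u)-50,int(v)-50;print(x,y)
cv2.imwrite("pics/w4b.png",cv2.resize(im[max(y,0):y+100,x:x+100],None,fx=6,fy=6,interpolation=cv2.INTER_CUBIC))
E
```

```text
time_s: 7.9
eef_pos: [360.5, 283.8, 314.1]
ee_rot: [0.0, 0.739, 0.673, -0.0]
force: [0.1, 0.1, 0.6]
grip_width: 0.952
grip_force: 0.0
[360.53027689 283.79484703 314.12543988] [-1.38824468e-05  7.39371126e-01  6.73298088e-01 -1.53509975e-04]
362.5 147.7
312 97
```

View pics/w4b.png

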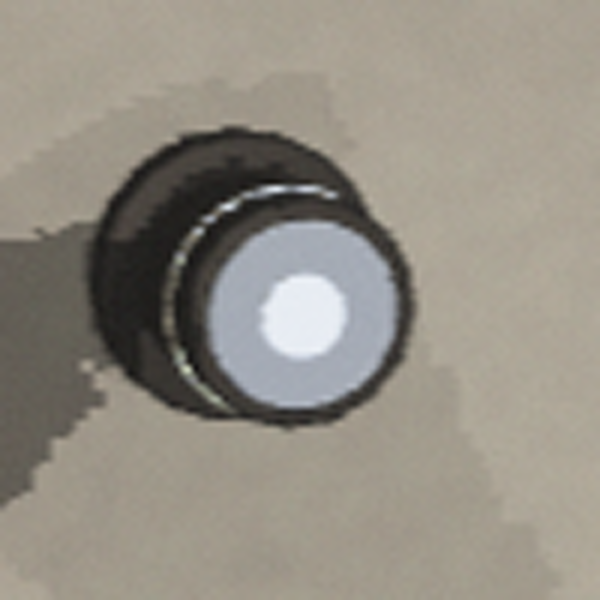

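The light stands alone, with its lens centre at crop (303,315), which is (362.5,149.5) in the image. I'll automate this with the bluish lens mask.

```bash
cat >> h.py <<'E'
def lens(fn,guess,z=68,r=40):
    im=cv2.imread(f"pics/{fn}.png").astype(int); u,v=proj(fn,(*guess,z)).astype(int)
    m=((im[:,:,0]>im[:,:,2]+4)&(im[:,:,1]>95)).astype(np.uint8)
    k=np.zeros_like(m);k[max(v-r,0):v+r,max(u-r,0):u+r]=1
    n,l,s,c=cv2.connectedComponentsWithStats(m*k); i=1+np.argmax(s[1:,4])
    return c[i],s[i,4],ray(fn,*c[i],z)
E
python3 - <<'E'
from h import *
print(ray("w4",362.5,149.5,68),lens("w4",(450,301)))
E
```

```text
[450.4 299.2  68. ] (array([362.02692308, 148.90641026]), np.int32(780), array([450. , 299.8,  68. ]))
```

```bash
python3 -m handwheel '[[[44,8,0,0,0,0,0.7],[44.3,7.8,-30,0,0,0,0.7],[0,0,-50,0,0,0,0.7],[0,0,-50,0,0,0,0.7],[0,0,-50,0,0,0,0.7],[0,0,-40,0,0,0,0.7],[0,0,0,0,0,0,0.7],[0,0,0,0,0,0,0.7]]]'
```

```text
time_s: 8.95
eef_pos: [449.4, 300.4, 96.0]
ee_rot: [0.0, 0.739, 0.674, 0.001]
force: [0.9, 0.4, 0.8]
grip_width: 0.851
grip_force: 0.0
```

```bash
python3 -m handwheel '[[[-0.6,-0.8,-25,0,0,0,0.7],[0,0,-25,0,0,0,0.7],[0,0,-8,0,0,0,0.7],[0,0,0,0,0,0,0.7],[0,0,0,0,0,0,-1],[0,0,0,0,0,0,-1],[0,0,0,0,0,0,-1],[0,0,0,0,0,0,-1]]]' 50; python3 -m handwheel '[[[0,0,0,0,0,0,-1],[0,0,0,0,0,0,-1],[0,0,50,0,0,0,-1],[0,0,60,0,0,0,-1],[0,0,60,0,0,0,-1],[0,0,0,0,0,0,-1],[0,0,0,0,0,0,-1]]]'
```

```text
time_s: 9.95
eef_pos: [448.4, 299.8, 37.3]
ee_rot: [0.0, 0.739, 0.674, 0.001]
force: [0.9, -0.2, 6.8]
grip_width: 0.454
grip_force: 49.9
time_s: 10.82
eef_pos: [447.1, 299.4, 205.3]
ee_rot: [-0.0, 0.739, 0.674, -0.001]
force: [-0.3, 0.2, -1.7]
grip_width: 0.45
grip_force: 51.0
```

```bash
python3 -m handwheel '[[[30,-26,0,0,0,0,-1],[43,-38,0,0,0,0,-1],[43,-38,0,0,0,0,-1],[35,-31,0,0,0,0,-1],[20,-18,0,0,0,0,-1],[0,0,0,0,0,0,-1],[0,0,0,0,0,0,-1],[0,0,0,0,0,0,-1]]]'
```

```text
time_s: 11.82
eef_pos: [618.0, 149.4, 205.9]
ee_rot: [-0.0, 0.738, 0.674, -0.0]
force: [0.7, 1.2, -1.2]
grip_width: 0.458
grip_force: 51.0
```

```bash
python3 -m handwheel '[[[0.3,-1.5,-20,0,0,0,-1],[0,0,-35,0,0,0,-1],[0,0,-30,0,0,0,-1],[0,0,-16,0,0,0,-1],[0,0,0,0,0,0,-1],[0,0,0,0,0,0,-1]]]';python3 -m handwheel '[[[0,0,-4,0,0,0,-1],[0,0,-4,0,0,0,-1],[0,0,0,0,0,0,-1]]]'
```

```text
time_s: 12.58
eef_pos: [619.6, 147.3, 106.7]
ee_rot: [0.001, 0.739, 0.674, 0.001]
force: [0.3, -0.7, -0.6]
grip_width: 0.454
grip_force: 51.0
time_s: 12.95
eef_pos: [618.8, 147.0, 97.0]
ee_rot: [-0.0, 0.739, 0.674, -0.0]
force: [0.1, 1.2, -1.4]
grip_width: 0.454
grip_force: 51.0
```

```bash
python3 -m handwheel '[[[-0.3,0.8,-3,0,0,0,-1],[0,0,-3,0,0,0,-1],[0,0,-3,0,0,0,-1],[0,0,-3,0,0,0,-1],[0,0,0,0,0,0,-1],[0,0,0,0,0,0,-1]]]'
```

```text
time_s: 13.7
eef_pos: [618.7, 147.9, 85.4]
ee_rot: [0.0, 0.739, 0.674, 0.0]
force: [0.1, -0.2, -1.2]
grip_width: 0.452
grip_force: 51.0
```

```bash
python3 -m handwheel '[[[0,0,-5,0,0,0,-1],[0,0,-6,0,0,0,-1],[0,0,-6,0,0,0,-1],[0,0,-6,0,0,0,-1],[0,0,-5,0,0,0,-1],[0,0,-2,0,0,0,-1],[0,0,0,0,0,0,-1]]]'
```

```text
time_s: 14.58
eef_pos: [618.8, 147.9, 55.4]
ee_rot: [0.0, 0.739, 0.674, 0.0]
force: [-0.1, -0.1, -1.0]
grip_width: 0.452
grip_force: 51.0
```

```bash
python3 -m handwheel '[[[0,0,-2,0,0,0,-1],[0,0,-2,0,0,0,-1],[0,0,0,0,0,0,-1]]]'
```

```text
time_s: 14.95
eef_pos: [620.9, 147.8, 55.2]
ee_rot: [0.002, 0.739, 0.674, 0.003]
force: [-1.6, -1.1, 21.1]
grip_width: 0.451
grip_force: 51.6
```

```bash
python3 -m handwheel '[[[0,0,3,0,0,0,-1],[0,0,0,0,0,0,0.4],[0,0,0,0,0,0,0.4],[0,0,0,0,0,0,0.4],[0,0,0,0,0,0,0.4],[0,0,40,0,0,0,0.4],[0,0,60,0,0,0,0.4],[0,0,60,0,0,0,0.4]]]'; python3 -m handwheel '[[[-17,-57,50,0,0,0,0.7],[-17,-57,49,0,0,0,0.7],[-17,-57,0,0,0,0,0.7],[-17,-57,0,0,0,0,0.7],[-17,-57,0,0,0,0,0.7],[-16,-57,0,0,0,0,0.7],[-16,-57,0,0,0,0,0.7],[-15,-55,0,0,0,0,0.7]]]';python3 -m handwheel '[[[0,0,0,0,0,0,0.7],[0,0,0,0,0,0,0.7],[0,0,0,0,0,0,0.7]]]'; python3 - <<'E'
from h import *
snap("scene","s5"); im=snap("wrist","w5"); s=sense();print(s["eef_pos"],s["ee_rot"],s["joints"])
print(lens("w5",(577,-290)))
im=cv2.imread("pics/s5.png")
cv2.imwrite("pics/w5b.png",cv2.resize(im[120:320,165:431],None,fx=3,fy=3,interpolation=cv2.INTER_CUBIC))
E
```

```text
time_s: 15.95
eef_pos: [618.4, 147.8, 216.0]
ee_rot: [-0.0, 0.739, 0.674, -0.0]
force: [0.3, 0.1, 0.3]
grip_width: 0.7
grip_force: 0.0
time_s: 16.95
eef_pos: [492.4, -286.0, 294.3]
ee_rot: [0.0, 0.739, 0.674, 0.0]
force: [0.6, -0.4, -0.0]
grip_width: 0.854
grip_force: 0.0
time_s: 17.32
eef_pos: [493.7, -283.0, 294.4]
ee_rot: [0.0, 0.738, 0.675, 0.0]
force: [-0.8, 0.4, -0.7]
grip_width: 0.849
grip_force: 0.0
[ 493.63508957 -283.18941539  294.42358335] [1.13818904e-04 7.38230167e-01 6.74548891e-01 3.63043339e-05] [-7.26673096e-01  3.81170294e-01  1.26031110e+00  4.87611081e-05
  1.49987733e+00 -6.36587157e-01]
(array([360.87592138, 177.91400491]), np.int32(814), array([ 577.1, -292.5,   68. ]))
```

View pics/w5b.png

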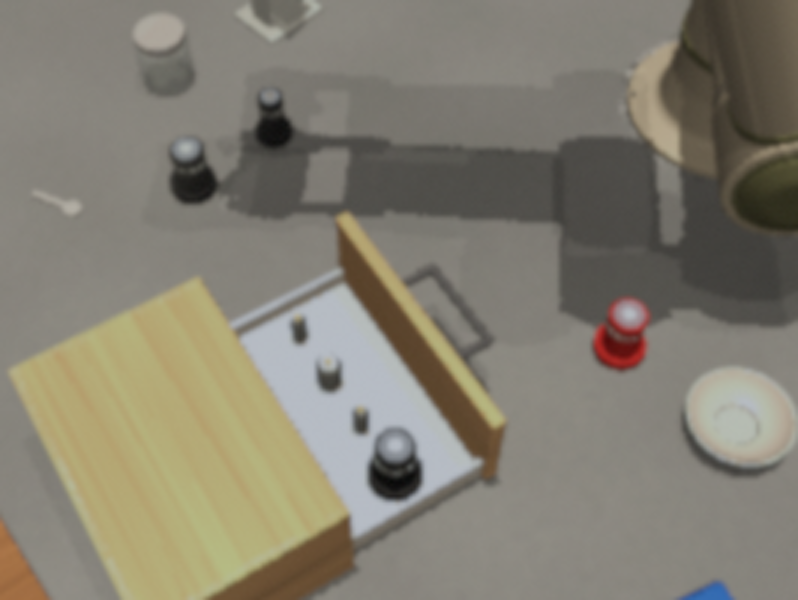

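Light 1 stands on the thick post wide a, at crop (395,460), and the drawer is still open. Next is light 2.

```bash
python3 -m handwheel '[[[40,-4,0,0,0,0,0.7],[41.5,-5,-30,0,0,0,0.7],[0,0,-50,0,0,0,0.7],[0,0,-50,0,0,0,0.7],[0,0,-45,0,0,0,0.7],[0,0,-24,0,0,0,0.7],[0,0,0,0,0,0,0.7],[0,0,0,0,0,0,0.7]]]'
```

```text
time_s: 18.42
eef_pos: [575.4, -293.3, 96.8]
ee_rot: [0.001, 0.739, 0.674, 0.0]
force: [-0.4, -0.6, 0.4]
grip_width: 0.85
grip_force: 0.0
```

```bash
python3 -m handwheel '[[[0,0.8,-25,0,0,0,0.7],[0,0,-25,0,0,0,0.7],[0,0,-9,0,0,0,0.7],[0,0,0,0,0,0,0.7],[0,0,0,0,0,0,-1],[0,0,0,0,0,0,-1],[0,0,0,0,0,0,-1],[0,0,0,0,0,0,-1]]]' 50; python3 -m handwheel '[[[0,0,0,0,0,0,-1],[0,0,0,0,0,0,-1],[0,0,50,0,0,0,-1],[0,0,60,0,0,0,-1],[0,0,60,0,0,0,-1],[0,0,0,0,0,0,-1],[0,0,0,0,0,0,-1]]]'
```

```text
time_s: 19.42
eef_pos: [575.2, -292.7, 37.5]
ee_rot: [0.001, 0.739, 0.674, 0.0]
force: [0.1, 0.4, 6.0]
grip_width: 0.457
grip_force: 49.7
time_s: 20.3
eef_pos: [574.3, -292.1, 205.0]
ee_rot: [-0.001, 0.739, 0.674, -0.0]
force: [-0.0, -0.3, -1.8]
grip_width: 0.451
grip_force: 51.1
```

```bash
python3 -m handwheel '[[[4,40,0,0,0,0,-1],[5,50,0,0,0,0,-1],[5,50,0,0,0,0,-1],[5,50,0,0,0,0,-1],[5,50,0,0,0,0,-1],[5,45,0,0,0,0,-1],[2.5,30.5,0,0,0,0,-1],[0,0,0,0,0,0,-1]]]';python3 -m handwheel '[[[0,0,0,0,0,0,-1],[0,0,0,0,0,0,-1]]]'
```

```text
time_s: 21.3
eef_pos: [605.5, 25.1, 204.1]
ee_rot: [-0.002, 0.738, 0.675, -0.001]
force: [0.2, 0.1, -1.7]
grip_width: 0.456
grip_force: 51.0
time_s: 21.55
eef_pos: [606.1, 22.1, 205.6]
ee_rot: [-0.0, 0.739, 0.673, -0.0]
force: [-0.0, -0.9, -1.9]
grip_width: 0.452
grip_force: 51.0
```

```bash
python3 -m handwheel '[[[0,0.5,-20,0,0,0,-1],[0,0,-35,0,0,0,-1],[0,0,-30,0,0,0,-1],[0,0,-18,0,0,0,-1],[0,0,0,0,0,0,-1],[0,0,0,0,0,0,-1],[0,0,0,0,0,0,-1]]]'
```

```text
time_s: 22.42
eef_pos: [606.7, 23.5, 104.4]
ee_rot: [0.001, 0.739, 0.674, 0.001]
force: [0.0, 0.1, -1.8]
grip_width: 0.454
grip_force: 51.0
```

```bash
python3 -m handwheel '[[[-0.5,0,-4,0,0,0,-1],[0,0,-4,0,0,0,-1],[0,0,-4,0,0,0,-1],[0,0,-4,0,0,0,-1],[0,0,-3,0,0,0,-1],[0,0,0,0,0,0,-1],[0,0,0,0,0,0,-1]]]'
```

```text
time_s: 23.3
eef_pos: [605.6, 23.6, 84.0]
ee_rot: [-0.0, 0.739, 0.674, -0.0]
force: [1.4, -0.2, -2.7]
grip_width: 0.456
grip_force: 51.1
```

```bash
python3 -m handwheel '[[[0,0,-5,0,0,0,-1],[0,0,-6,0,0,0,-1],[0,0,-6,0,0,0,-1],[0,0,-6,0,0,0,-1],[0,0,-5,0,0,0,-1],[0,0,-3,0,0,0,-1],[0,0,-1,0,0,0,-1],[0,0,0,0,0,0,-1]]]'
```

```text
time_s: 24.3
eef_pos: [607.2, 23.5, 55.4]
ee_rot: [0.002, 0.739, 0.674, 0.001]
force: [-1.1, 1.0, 20.9]
grip_width: 0.457
grip_force: 52.9
```

```bash
python3 -m handwheel '[[[0,0,3,0,0,0,-1],[0,0,0,0,0,0,0.4],[0,0,0,0,0,0,0.4],[0,0,0,0,0,0,0.4],[0,0,0,0,0,0,0.4],[0,0,40,0,0,0,0.4],[0,0,60,0,0,0,0.4],[0,0,60,0,0,0,0.4]]]'; python3 -m handwheel '[[[-30,-42,50,0,0,0,0.7],[-30,-42,45,0,0,0,0.7],[-30,-42,0,0,0,0,0.7],[-30,-42,0,0,0,0,0.7],[-30,-42,0,0,0,0,0.7],[-30,-42,0,0,0,0,0.7],[-30,-42,0,0,0,0,0.7],[-30,-42,0,0,0,0,0.7]]]';python3 -m handwheel '[[[0,0,0,0,0,0,0.7],[0,0,0,0,0,0,0.7],[0,0,0,0,0,0,0.7]]]'; python3 - <<'E'
from h import *
snap("scene","s6"); im=snap("wrist","w6"); s=sense();print(s["eef_pos"],s["ee_rot"])
print(lens("w6",(456,-297)))
a=cv2.imread("pics/s6.png")
c=np.zeros((600,800,3),np.uint8);c[:300,:400]=cv2.resize(im,(400,300));c[:,400:]=cv2.resize(a[120:320,165:298],(400,600))
cv2.imwrite("pics/w6b.png",c)
E
```

```text
time_s: 25.3
eef_pos: [605.4, 23.6, 217.0]
ee_rot: [-0.0, 0.739, 0.674, -0.0]
force: [0.9, -0.4, 0.1]
grip_width: 0.698
grip_force: 0.0
time_s: 26.3
eef_pos: [371.0, -304.4, 299.9]
ee_rot: [0.0, 0.739, 0.674, -0.0]
force: [0.6, -0.7, -0.0]
grip_width: 0.848
grip_force: 0.0
time_s: 26.68
eef_pos: [372.9, -302.4, 299.9]
ee_rot: [0.0, 0.738, 0.675, 0.0]
force: [-0.7, 0.0, 0.4]
grip_width: 0.85
grip_force: 0.0
[ 372.80151469 -302.4857521   299.8778753 ] [4.51897684e-05 7.38221837e-01 6.74558016e-01 1.81770071e-05]
(array([360.21447028, 165.35400517]), np.int32(387), array([ 457.1, -300.2,   68. ]))
```

View pics/w6b.png

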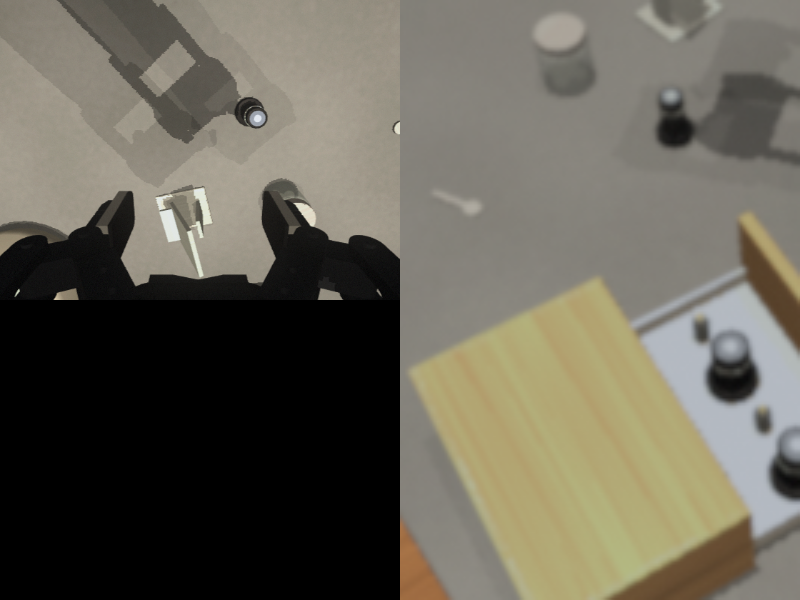

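Both wide lights are on their posts. The slim light's lens is at (257,118) in the small wrist view, with the phone stand at (185,205) and the jar at (300,212). I'll check the clearance to those two.

```bash
python3 - <<'E'
from h import *
f=lambda u,v,z:ray("scene0",u/1.42857,v/1.42857,z)
print("stand foot corners",f(388,176,0),f(368,191,0),f(348,177,0),"back top",f(350,137,130),f(382,163,60),"jar",f(313,187,80))
E
```

```text
stand foot corners [ 286.1 -439.2    0. ] [ 362.7 -425.7    0. ] [ 375.6 -504.1    0. ] back top [ 355.4 -501.   130. ] [ 304.9 -435.9   60. ] jar [ 505.6 -453.3   80. ]
```

```bash
python3 -m handwheel '[[[41,1,0,0,0,0,0.5],[41.5,1,-30,0,0,0,0.5],[0,0,-50,0,0,0,0.5],[0,0,-50,0,0,0,0.5],[0,0,-45,0,0,0,0.5],[0,0,-29,0,0,0,0.5],[0,0,0,0,0,0,0.5],[0,0,0,0,0,0,0.5]]]'
```

```text
time_s: 27.78
eef_pos: [455.5, -301.5, 97.2]
ee_rot: [0.001, 0.739, 0.674, 0.0]
force: [0.2, -0.6, -0.0]
grip_width: 0.754
grip_force: 0.0
```

```bash
python3 -m handwheel '[[[0,1,-25,0,0,0,0.5],[0,0,-25,0,0,0,0.5],[0,0,-9,0,0,0,0.5],[0,0,0,0,0,0,0.5],[0,0,0,0,0,0,-1],[0,0,0,0,0,0,-1],[0,0,0,0,0,0,-1],[0,0,0,0,0,0,-1]]]' 50; python3 -m handwheel '[[[0,0,0,0,0,0,-1],[0,0,0,0,0,0,-1],[0,0,50,0,0,0,-1],[0,0,60,0,0,0,-1],[0,0,60,0,0,0,-1],[0,0,0,0,0,0,-1],[0,0,0,0,0,0,-1]]]'
```

```text
time_s: 28.78
eef_pos: [455.2, -300.7, 37.8]
ee_rot: [0.001, 0.739, 0.674, 0.0]
force: [1.2, 0.7, 6.6]
grip_width: 0.338
grip_force: 49.0
time_s: 29.65
eef_pos: [454.4, -299.9, 205.9]
ee_rot: [-0.001, 0.739, 0.674, -0.0]
force: [-0.5, 1.2, -2.2]
grip_width: 0.342
grip_force: 49.9
```

```bash
python3 -m handwheel '[[[14,26,0,0,0,0,-1],[22,40,0,0,0,0,-1],[25,45,0,0,0,0,-1],[25,45,0,0,0,0,-1],[25,45,0,0,0,0,-1],[20,36,0,0,0,0,-1],[14,24,0,0,0,0,-1],[0,0,0,0,0,0,-1]]]';python3 -m handwheel '[[[0,0,0,0,0,0,-1],[0,0,0,0,0,0,-1],[0,0,0,0,0,0,-1]]]'
```

```text
time_s: 30.65
eef_pos: [599.5, -37.7, 204.5]
ee_rot: [-0.002, 0.738, 0.675, -0.001]
force: [-0.6, 0.1, -0.6]
grip_width: 0.342
grip_force: 49.9
time_s: 31.02
eef_pos: [599.5, -40.0, 206.8]
ee_rot: [-0.0, 0.739, 0.674, -0.0]
force: [-0.0, -0.5, -0.4]
grip_width: 0.337
grip_force: 49.9
```

```bash
python3 -m handwheel '[[[0,0.7,-20,0,0,0,-1],[0,0,-35,0,0,0,-1],[0,0,-30,0,0,0,-1],[0,0,-19,0,0,0,-1],[0,0,0,0,0,0,-1],[0,0,0,0,0,0,-1],[0,0,0,0,0,0,-1]]]'
```

```text
time_s: 31.9
eef_pos: [600.2, -38.8, 103.9]
ee_rot: [0.001, 0.739, 0.674, 0.0]
force: [0.4, 0.2, -0.8]
grip_width: 0.34
grip_force: 49.9
```

```bash
python3 -m handwheel '[[[-0.5,0,-4,0,0,0,-1],[0,0,-4,0,0,0,-1],[0,0,-4,0,0,0,-1],[0,0,-4,0,0,0,-1],[0,0,-3,0,0,0,-1],[0,0,0,0,0,0,-1],[0,0,0,0,0,0,-1]]]'
```

```text
time_s: 32.78
eef_pos: [599.3, -38.5, 83.8]
ee_rot: [0.0, 0.739, 0.674, 0.0]
force: [1.9, 0.1, -3.3]
grip_width: 0.342
grip_force: 50.0
```

```bash
python3 -m handwheel '[[[0,0,-5,0,0,0,-1],[0,0,-6,0,0,0,-1],[0,0,-6,0,0,0,-1],[0,0,-6,0,0,0,-1],[0,0,-5,0,0,0,-1],[0,0,-3,0,0,0,-1],[0,0,-1,0,0,0,-1],[0,0,0,0,0,0,-1]]]'
```

```text
time_s: 33.78
eef_pos: [601.3, -38.8, 55.7]
ee_rot: [0.003, 0.739, 0.674, 0.002]
force: [-0.5, 2.6, 24.8]
grip_width: 0.339
grip_force: 52.1
```

```bash
python3 -m handwheel '[[[0,0,3,0,0,0,-1],[0,0,0,0,0,0,0.2],[0,0,0,0,0,0,0.2],[0,0,0,0,0,0,0.2],[0,0,0,0,0,0,0.2],[0,0,40,0,0,0,0.2],[0,0,60,0,0,0,0.2],[0,0,60,0,0,0,0.2]]]'; python3 -m handwheel '[[[-20,18,10,0,0,0,-0.3],[-30,25,0,0,0,0,-0.3],[-30,25,0,0,0,0,-0.3],[-30,25,0,0,0,0,-0.3],[-16,14,0,0,0,0,-0.3],[0,0,0,0,0,0,-0.3],[0,0,0,0,0,0,-0.3],[0,0,0,0,0,0,-0.3]]]'; python3 - <<'E'
from h import *
s=sense();print(s["eef_pos"],s["ee_rot"])
a=snap("side","d7");b=snap("wrist","w7")
c=np.zeros((600,800,3),np.uint8);c[:300,:400]=cv2.resize(a,(400,300));c[300:,:400]=cv2.resize(b,(400,300));c[:,400:]=cv2.resize(a[120:330,240:380],(400,600))
cv2.imwrite("pics/w7b.png",c)
E
```

```text
time_s: 34.78
eef_pos: [598.9, -38.5, 216.5]
ee_rot: [-0.0, 0.739, 0.674, -0.0]
force: [0.6, -0.3, 0.3]
grip_width: 0.595
grip_force: 0.0
time_s: 35.78
eef_pos: [473.8, 67.9, 224.6]
ee_rot: [-0.0, 0.739, 0.674, -0.0]
force: [0.5, -0.0, 0.3]
grip_width: 0.349
grip_force: 0.0
[473.75744424  67.87017207 224.62486019] [-3.39156837e-05  7.39042204e-01  6.73659120e-01 -9.37991288e-05]
```

View pics/w7b.png

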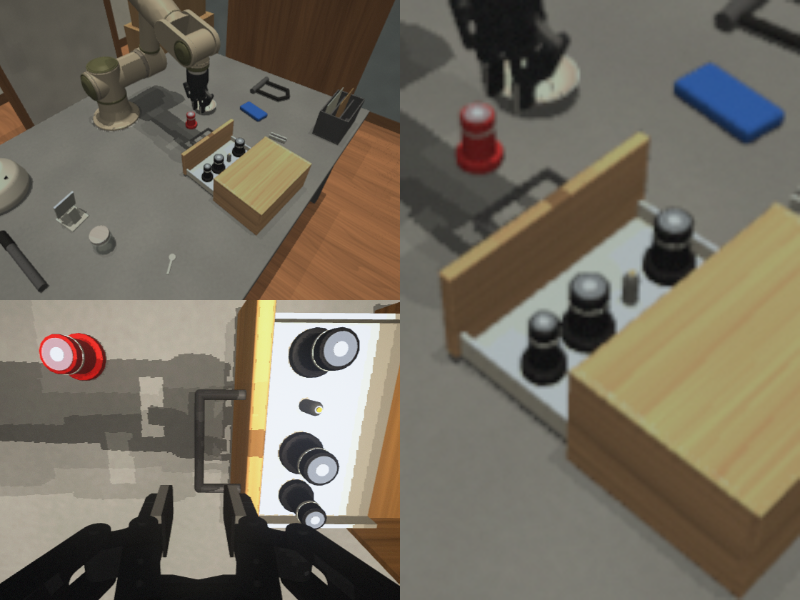

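All three lights are seated at (315,350), (310,460) and (305,505) in the wrist view, and no black light is left on the shelf. I'll grip the handle and close the drawer.

```bash
python3 -m handwheel '[[[0,0.5,-30,0,0,0,-0.3],[0,0,-40,0,0,0,-0.3],[0,0,-40,0,0,0,-0.3],[0,0,-20,0,0,0,-0.3],[0,0,-10,0,0,0,-0.3],[0,0,0,0,0,0,-1],[0,0,0,0,0,0,-1],[0,0,0,0,0,0,-1]]]' 60; python3 -m handwheel '[[[0,0,0,0,0,0,-1],[10,-1,0,0,0,0,-1],[18,-1.8,0,0,0,0,-1],[22,-2.2,0,0,0,0,-1],[22,-2.2,0,0,0,0,-1],[22,-2.2,0,0,0,0,-1],[22,-2.2,0,0,0,0,-1],[15,-1.5,0,0,0,0,-1]]]'; python3 -m handwheel '[[[8,-0.8,0,0,0,0,-1],[4,-0.4,0,0,0,0,-1],[4,-0.4,0,0,0,0,-1],[4,-0.4,0,0,0,0,-1],[0,0,0,0,0,0,-1]]]'
```

```text
time_s: 36.88
eef_pos: [473.6, 68.8, 85.2]
ee_rot: [0.0, 0.739, 0.674, 0.0]
force: [1.6, -1.2, -4.5]
grip_width: 0.091
grip_force: 58.5
time_s: 37.88
eef_pos: [605.4, 55.7, 85.2]
ee_rot: [0.0, 0.739, 0.674, 0.0]
force: [-3.9, -1.4, 3.0]
grip_width: 0.091
grip_force: 59.5
time_s: 38.5
eef_pos: [624.8, 53.8, 85.2]
ee_rot: [0.001, 0.739, 0.674, 0.001]
force: [1.1, -0.1, 3.9]
grip_width: 0.089
grip_force: 59.6
```

```bash
python3 -m handwheel '[[[2,-0.2,0,0,0,0,-1],[2,-0.2,0,0,0,0,-1],[2,-0.2,0,0,0,0,-1],[0,0,0,0,0,0,-1],[0,0,0,0,0,0,-1]]]'
```

```text
time_s: 39.12
eef_pos: [627.9, 53.5, 85.1]
ee_rot: [-0.002, 0.739, 0.674, -0.002]
force: [-15.8, -2.0, 15.5]
grip_width: 0.091
grip_force: 60.8
```

```bash
python3 -m handwheel '[[[2,-0.2,0,0,0,0,-1],[0,0,0,0,0,0,-1],[-2,0.2,0,0,0,0,-1],[0,0,0,0,0,0,-0.3],[0,0,0,0,0,0,-0.3],[0,0,0,0,0,0,-0.3],[0,0,40,0,0,0,-0.3],[0,0,50,0,0,0,-0.3]]]'; python3 -m handwheel '[[[-40,5,40,0,0,0,-0.3],[-40,5,0,0,0,0,-0.3],[-40,5,0,0,0,0,-0.3],[0,0,0,0,0,0,-0.3],[0,0,0,0,0,0,-0.3]]]';  python3 - <<'E'
from h import *
s=sense();print(s["eef_pos"])
a=snap("scene","s8");b=snap("wrist","w8");d=snap("side","d8")
c=np.zeros((600,800,3),np.uint8);c[:300,:400]=cv2.resize(d,(400,300));c[300:,:400]=cv2.resize(b,(400,300));c[:300,400:]=cv2.resize(a,(400,300));c[300:,400:]=cv2.resize(a[200:350,160:360],(400,300))
cv2.imwrite("pics/w8b.png",c)
E
```

```text
time_s: 40.12
eef_pos: [629.7, 53.4, 174.6]
ee_rot: [-0.001, 0.739, 0.674, -0.001]
force: [0.8, -0.0, 0.2]
grip_width: 0.351
grip_force: 0.0
time_s: 40.75
eef_pos: [510.8, 68.2, 214.8]
ee_rot: [0.0, 0.739, 0.674, 0.0]
force: [0.5, -0.3, -0.2]
grip_width: 0.346
grip_force: 0.0
[510.83433615  68.17522589 214.83576031]
```

View pics/w8b.png

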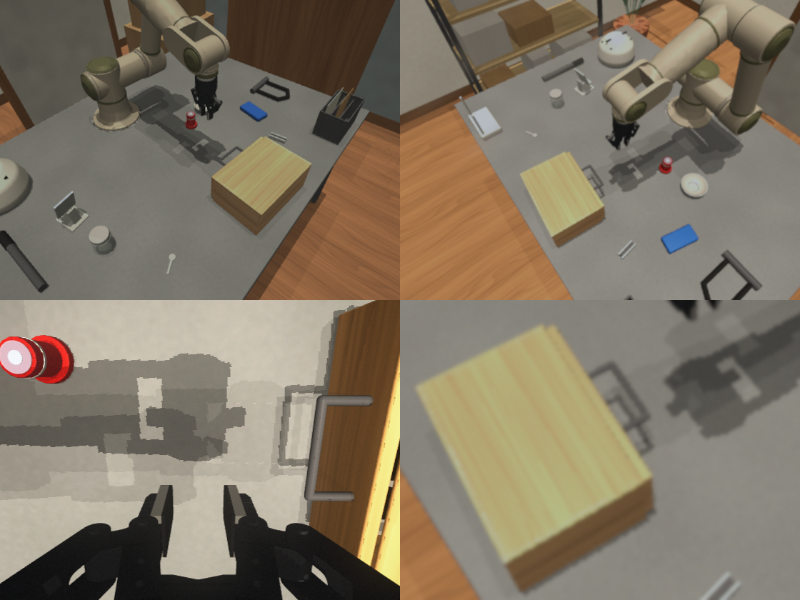

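The drawer is flush with the cabinet, and its stop-to-stop travel was 155 mm. The lights are inside, everything else is where it was, and the robot is clear.

```bash
python3 -c "
from rig import *
print(finish_job())"
```

```text
the job is handed in; nothing more can be done
None
```

I opened the charging drawer fully, seated all three bike lights found on the shelf (two wide on the thick posts, one slim on a thin post), pushed the drawer fully shut and handed the job in; no verdict came back.

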